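Shut and clip the preserving jar

TASK

The big clip-top jar has been left open after weighing out. Close it with fingertip pushes alone: push the glass lid over from behind and on down until it lies shut on the jar, then push the wire lever at its front all the way down against the glass. Leave the jar standing where it is, neither lifted nor tipped nor shoved out of place, and leave the other things around it alone.

Things in the scene. Friction and masses are not known exactly. Their poses are not given: they have to be found in the camera images.
- jar: the big open clip-top glass jar of brown powder: 125 x 120 mm, 191 mm tall when shut, about 1 kg, standing loose; a level push of over 2 N at the height of the open lid may tip it. Origin: centre of its underside; z up; -x is the front (lever), +x the back (lid hinge), y parallel to both hinges. In this frame the lid's hinge is at x = +59 mm, z = 162 mm, the lever's at x = -54 mm, z = 162 mm
- jar_lid (a joint): angle of the round glass lid (105 mm across, 12 mm thick) on its hinge at the back: 0 is shut flat, its upper face then 188 mm above the table; 1.83 is fully open, leaning back a little, its free edge then 262 mm above the table and up to 112 mm behind the jar's centre. The wire hinge is a little stiff: the lid stays at any angle where it is left and takes 1 to 2 N at its free edge to move
- jar_lever (a joint): angle of the wire lever on its hinge at the front of the jar: 0 is hanging straight down flat against the front of the glass (clipped), about 1.6 is standing straight out to the front, level. It stays where it is left and turns lightly (under 2 N at its end)
- lid_edge (a point): point on the lid's outer face (its upper face when shut), in the middle, about 5 mm from the free edge opposite the hinge; moves with the lid
- lever_bar (a point): middle of the outer face of the cross bar at the lever's free end (bar 24 mm wide along the hinge axis, 10 mm high, 3 mm thick), 34 mm from the lever's hinge axis; moves with the lever. When clipped it lies in the jar's frame at x = -62 mm, y = 0, z = 129 mm
- small_jar: a bystander: small clip-top jar of dried petals, shut, 99 x 90 x 141 mm; origin at the centre of its underside
- scale: a bystander: flat pocket scale 106 x 127 x 19 mm; origin at the centre of its underside
- beaker: a bystander: clear open pot 88 mm across, 99 mm tall, standing on the scale; origin at the centre of its underside
- amber: a bystander: dark bottle with a black cap, 45 mm across, 104 mm tall; origin at the centre of its underside
- scoop: a bystander: small dosing scoop lying on the table, 131 x 55 x 24 mm; origin at the centre of its underside
Mind the look-alikes: they are no part of the job. What is shaped like the jar but turquoise is not meant.

How it is judged:
By the outcome, as a careful person would: the job done as asked, in the order asked, and still so for the second after the job is handed in, with the robot touching nothing.
It also fails if it takes over 54 s, if anything falls off the work surface, if the arm or the gripper's body presses on something with over 40 N, if the wrist force passes 120 N, or if a joint passes its speed limit or range.

ROBOT

A 6-joint arm with a two-finger parallel gripper is mounted at the origin on a cart in front of the work surface, level with it; the furniture and walls round the work are solid. World frame = base frame: x ahead of the robot, y to its left, z up, the work surface at z = 0. Lengths are in m, angles in rad, forces in N, time in s.
With the tool pointing down it reaches from about 0.375 to 0.9 m from the base axis. Payload 3.1 kg.
Tool frame: the origin (TCP) lies at the very end of the fingers, on their centre line; the grasp point (between the pads) lies 19 mm behind it; z points along the fingers, y is the direction in which the jaws open and shut (so a half turn about z gives the same grasp; the last joint's range is limited). The gripper opens to 85 mm and grips with 20 to 120 N. Pads are 22 mm wide; open, the fingers measure 114 mm over their backs; the gripper's body (76 mm by 85 mm) begins 54 mm behind the grasp point. The pads swing forward as they close: fully open they stand 13 mm farther back than shut.
Start: joints at [-1.45, 0.527, 1.433, -0, 1.181, -0.178], TCP at [0.185, -0.597, 0.231] pointing down, gripper open.
Joint ranges: [-3.08, 3.08], [-0.75, 2.2], [0.22, 2.44], [-1.43, 4.57], [0, 2.65], [-2.85, 2.85]. Speed limits (rad/s): [2.79, 2.79, 3.14, 3.14, 3.14, 3.14].

INTERFACE

Orientations are given as a unit quaternion [x, y, z, w].
In Python, from station import * gives the robot as it stands.
- The arm moves only by the tool jog_arm, never from a script. Its argument "motion" is a list of rows, each a list of 5 numbers: the shift along the world's x, y, z in cm, then the turn about the world's z in degrees, then the closure in counts, from 0 (fully open) to 255 (shut). In form: [[tx, ty, tz, yaw, jaw], ...]. A call has 1 to 10 rows; each row shifts and turns the pose as measured when the row begins; what a row does not reach is not made up. A row lasts 1/12 s, in which the tool goes at most 41.7 mm and 7.16 degrees, less where a joint would pass 70% of its speed; a pose out of reach is approached as far as the arm can. A call with a gripper value outside its range is refused whole. The fingers move at their own pace and stop on an object; "squeeze" is the grip in N (left out, the last holds). Time passes only in rows, so rows that do not move let the fingers close. It gives the time, the measured TCP pose, the force and the opening at its end, in the units of the state.
- sense(): the state, without advancing time (a new reading comes with each control period).
- snapshot(name): name is "side" or "top" or "wrist"; returns a dict with "img" (420x560x3 uint8, red, green, blue), "depth" (420x560 float32, m along the optical axis (not along the pixel's ray), 0 where there is no reading), "intrinsics" (3x3 intrinsics, pixels), "dist_coeffs" ([k1, k2, p1, p2, k3] as OpenCV has them; the pictures are not rectified), "eye" and "attitude" of the camera in the world. Camera axes: x right, y down, z forward; pixel columns grow to the right and rows downward; lengths in m; the calibration is good to about 2 mm. A picture is of the moment at which its call begins.
- sign_off(): hands the job in, once; it reports no verdict.
The state is a dict: "t": time; "q": joint angles; "qd": joint speeds; "tau": joint torques, N m; "tcp_pos": TCP position; "tool_rot": TCP orientation; "force": force on the tool from outside, world axes, zero at the start; "ft_torque": the same for the moment, N m; "finger_gap": opening from 0.0 (shut) to 1.0 (fully open).
Only numpy, scipy, OpenCV 4.12 (cv2) and the standard library are available. Lean on these libraries where they do the work, as an engineer would, in place of code of your own. Each camera call takes 0.05 s, during which the arm holds its last target.

## Working session

There is one attempt and no reset: what is moved stays moved. The work goes in short steps, Python scripts to look and compute and a tool call to move; the robot and the scene stay as the last step left them, time stands still between calls to the robot, and variables do not carry over. Pictures are saved under pics/ and viewed, and the job is handed in when it is done.

Besides the shell and the picture viewer there is one more tool, called as name(argument=value, ...) on one line, values as JSON. jog_arm: Moves the arm, as the interface text tells. Its arguments: {"type":"object","properties":{"motion":{"type":"array","items":{"type":"array","items":{"type":"number"}}},"squeeze":{"type":"number"}},"required":["motion"]}

```bash
mkdir -p pics
cat > h.py <<'E'
from station import *
import numpy as np, cv2
from scipy.spatial.transform import Rotation as R
def att(s):
    a=np.array(s["attitude"],float)
    return a if a.shape==(3,3) else R.from_quat(a).as_matrix()
def snap(n,tag):
    s=snapshot(n); cv2.imwrite(f"pics/{tag}.png",s["img"][:,:,::-1]); np.savez(f"{tag}.npz",**{k:np.array(v) for k,v in s.items()}); return s
def cloud(s):
    K=np.array(s["intrinsics"],float);D=np.array(s["dist_coeffs"],float)
    h,w=s["depth"].shape
    u,v=np.meshgrid(np.arange(w),np.arange(h))
    p=cv2.undistortPoints(np.stack([u,v],-1).reshape(-1,1,2).astype(float),K,D).reshape(h,w,2)
    d=np.array(s["depth"]);X=np.dstack([p*d[...,None],d])
    return X@att(s).T+np.array(s["eye"])
def proj(s,P):
    Rm=att(s);K=np.array(s["intrinsics"],float);D=np.array(s["dist_coeffs"],float)
    c=(np.atleast_2d(P)-np.array(s["eye"]))@Rm
    return cv2.projectPoints(c,np.zeros(3),np.zeros(3),K,D)[0].reshape(-1,2)
E
python3 - <<'E'
from h import *
for n in("side","top","wrist"):
    s=snap(n,n+"0");print(n,s["eye"],s["attitude"],s["intrinsics"])
print(sense())
E
```

```text
side [1.75631889 0.49125726 1.01209215] [ 0.49729887  0.72535902 -0.39477941 -0.26588973] [[532.3937236    0.         284.44495935]
 [  0.         532.3937236  209.65786719]
 [  0.           0.           1.        ]]
top [-0.21533392  0.01823738  1.05296196] [-0.63790271  0.69586777 -0.23627798  0.23026265] [[496.69606304   0.         278.49865645]
 [  0.         496.69606304 211.02512911]
 [  0.           0.           1.        ]]
wrist [ 0.24593117 -0.57759574  0.37335939] [ 0.79776893 -0.58855371 -0.07880992  0.10468174] [[361.13963858   0.         277.3727128 ]
 [  0.         361.13963858 208.00822723]
 [  0.           0.           1.        ]]
{'t': 0.15, 'q': array([-1.44949431e+00,  5.28284721e-01,  1.43360970e+00, -3.26722619e-05,
        1.18141343e+00, -1.78482472e-01]), 'qd': array([ 0.00017604, -0.00176385, -0.00334587, -0.00065994, -0.00200943,
        0.00015256]), 'tau': array([ 1.26013674e-03, -4.42743766e+01, -1.78276813e+01, -2.63237516e-04,
        5.58578322e-03, -5.85723853e-06]), 'tcp_pos': array([ 0.18453311, -0.59655599,  0.23053816]), 'tool_rot': array([ 9.88785883e-01,  1.49337675e-01,  9.41378298e-06, -8.57678277e-04]), 'force': array([0.17586228, 0.30875794, 0.36662197]), 'ft_torque': array([ 0.04080256, -0.0281297 , -0.01220551]), 'finger_gap': 0.9982312273021553}
```

View pics/side0.png

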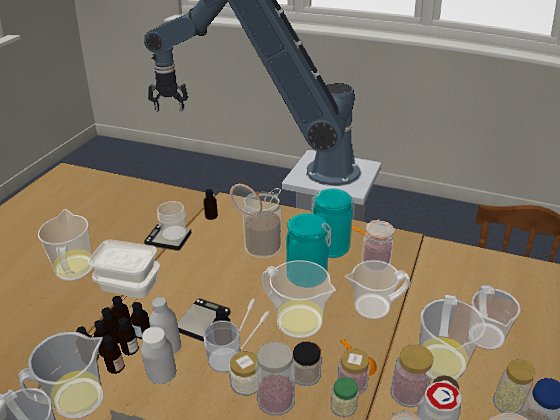

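View pics/top0.png

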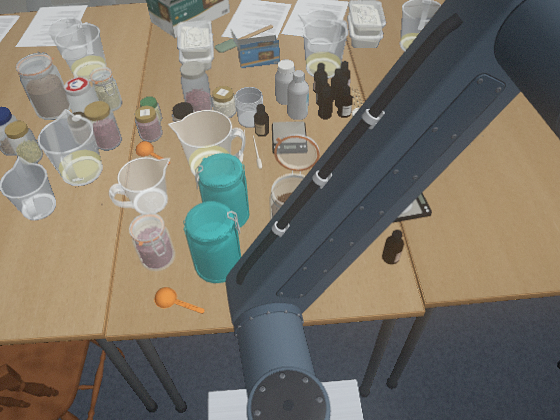

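View pics/wrist0.png

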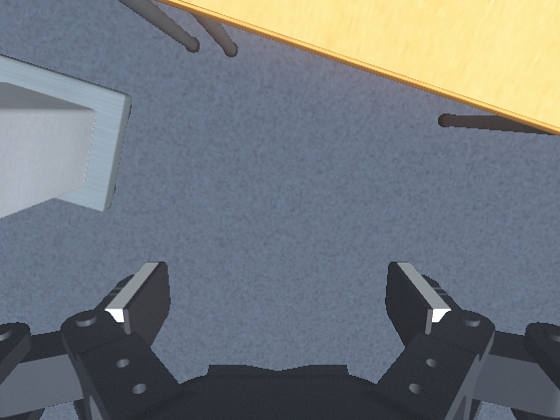

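The open jar of brown powder is at about (262,228) in the side view, with its lid at (243,200). The arm hides it in the top view. The turquoise jars at (307,250) and (332,222) are the look-alikes. Next I'll enlarge a crop.

Run:
```python
from h import *
s=dict(np.load("side0.npz"))
im=s["img"][165:290,200:360,::-1]
cv2.imwrite("pics/crop1.png",cv2.resize(im,None,fx=5,fy=4.8,interpolation=cv2.INTER_CUBIC))
C=cloud(s)
for (u,v) in [(262,228),(262,240),(262,250),(243,200),(233,190),(232,195),(245,188),(258,205),(262,196),(278,200),(307,218),(332,200),(172,237),(210,215)]:
    print(u,v,C[v,u].round(3))
```

```text
262 228 [ 0.597 -0.039  0.117]
262 240 [ 0.601 -0.039  0.076]
262 250 [ 0.6   -0.04   0.038]
243 200 [ 0.628 -0.08   0.223]
233 190 [ 0.628 -0.109  0.249]
232 195 [ 0.622 -0.117  0.228]
245 188 [ 0.633 -0.069  0.267]
258 205 [ 0.636 -0.03   0.222]
262 196 [ 0.498 -0.08   0.161]
278 200 [ 0.525 -0.017  0.176]
307 218 [0.6   0.1   0.188]
332 200 [0.488 0.138 0.189]
172 237 [ 0.641 -0.33   0.038]
210 215 [ 0.462 -0.292  0.019]
```

View pics/crop1.png

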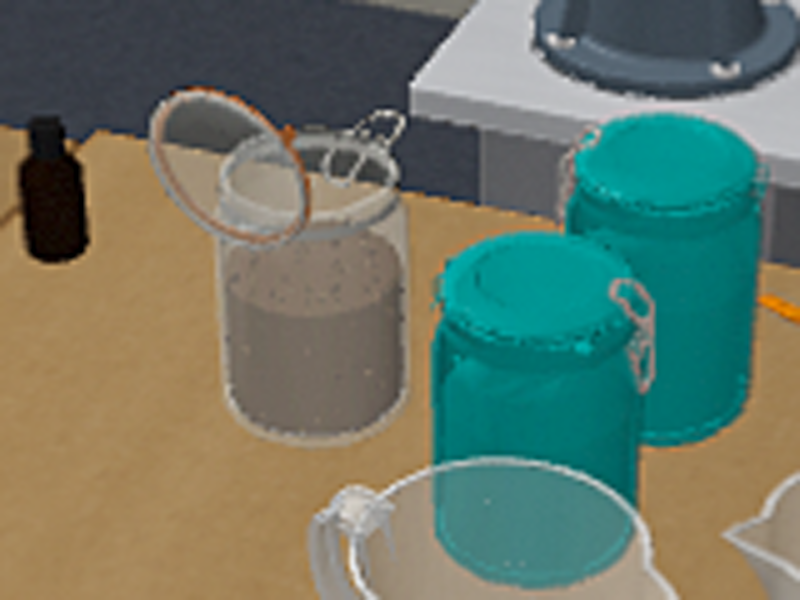

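Run:
```python
from h import *
from scipy.optimize import least_squares
s=dict(np.load("side0.npz"));C=cloud(s);img=s["img"]
X=C[195:260,235:290].reshape(-1,3)
for lo,hi in((.03,.06),(.06,.09),(.09,.12),(.12,.15)):
    P=X[(X[:,2]>lo)&(X[:,2]<hi)&(X[:,0]>.5)&(X[:,0]<.65)&(abs(X[:,1]+.04)<.07)]
    f=lambda p:np.hypot(P[:,0]-p[0],P[:,1]-p[1])-p[2]
    r=least_squares(f,[.55,-.04,.055],loss='soft_l1',f_scale=.002);print(len(P),r.x.round(4),np.abs(r.fun).mean())
L=C[178:218,228:265].reshape(-1,3)
P=L[(L[:,2]>.17)&(L[:,2]<.29)&(L[:,0]>.59)&(L[:,0]<.70)]
print(len(P),P.min(0),P.max(0))
m=P.mean(0)
for _ in range(10):
    c=np.median(P,0) if _==0 else Q.mean(0)
    Q=P if _==0 else Q
    U,S,V=np.linalg.svd(Q-c);n=V[2];d=(P-c)@n;Q=P[abs(d)<.004]
n=n*np.sign(n[0]);print("n",n,c,len(Q),Q.min(0),Q.max(0),"yaw back",np.degrees(np.arctan2(n[1],n[0])),"tilt",np.degrees(np.arcsin(n[2])))
```

```text
298 [ 0.5434 -0.0623  0.0594] 0.0019960406626565266
302 [ 0.5444 -0.0618  0.0589] 0.0018605092441151636
317 [ 0.5442 -0.0624  0.0592] 0.0017048777915737378
365 [ 0.5449 -0.0618  0.058 ] 0.002184744015406638
808 [ 0.59035266 -0.1317492   0.17025256] [ 0.64474197 -0.02292739  0.27636266]
n [ 0.97903903 -0.18012108 -0.09507354] [ 0.62885952 -0.07394814  0.22357647] 656 [ 0.61382169 -0.12945744  0.1712043 ] [ 0.64057533 -0.02292739  0.27482528] yaw back -10.424557727376607 tilt -5.45555227644443
```

Run:
```python
from h import *
s=dict(np.load("wrist0.npz"));print(att(s).round(2)); t=R.from_quat(sense()["tool_rot"]).as_matrix();print(t.round(2)); print((t.T@att(s)).round(3), t.T@(s["eye"]-sense()["tcp_pos"]))
s=dict(np.load("top0.npz"));print(att(s).round(2))
```

```text
[[ 0.29 -0.92 -0.25]
 [-0.96 -0.29 -0.07]
 [-0.    0.26 -0.97]]
[[ 0.96  0.3  -0.  ]
 [ 0.3  -0.96  0.  ]
 [ 0.   -0.   -1.  ]]
[[-0.001 -0.966 -0.26 ]
 [ 1.    -0.    -0.001]
 [ 0.001 -0.26   0.966]] [ 0.06429819 -0.00022392 -0.14280339]
[[-0.08 -0.78  0.62]
 [-1.    0.07 -0.04]
 [-0.02 -0.62 -0.78]]
```

jog_arm(motion=[[2.0,3.4,1.1,-3,255],[2.0,3.4,1.1,-3,255],[2.0,3.4,1.1,-3,255],[2.0,3.4,1.1,-3,255],[2.0,3.4,1.1,-3,255],[2.0,3.4,1.1,-3,255],[2.0,3.4,1.1,-3,255],[2.0,3.4,1.1,-3,255],[2.0,3.4,1.1,-3,255],[2.0,3.4,1.1,0,255]], squeeze=40)

```text
t: 0.98
tcp_pos: [0.3804, -0.252, 0.3358]
tool_rot: [0.994, -0.105, -0.001, -0.005]
force: [0.4, -0.7, 1.0]
finger_gap: 0.002
```

jog_arm(motion=[[1.8,3.0,1.4,0,255],[1.8,3.0,1.4,0,255],[1.8,3.0,1.4,0,255],[1.8,3.0,1.4,0,255],[1.8,3.0,1.4,0,255],[1.6,2.6,1.4,0,255],[0,0,0,0,255]])

```text
t: 1.57
tcp_pos: [0.4907, -0.0587, 0.4254]
tool_rot: [0.995, -0.102, 0.001, -0.007]
force: [0.8, -1.0, 0.6]
finger_gap: 0.002
```

Run:
```python
from h import *
s=snap("wrist","wrist1"); s=snap("side","side1");s=snap("top","top1")
st=sense();print(st["t"],st["tcp_pos"],st["tool_rot"],st["force"])
```

```text
1.7167 [ 0.4871619  -0.06245658  0.4220844 ] [ 0.99451547 -0.10437877 -0.00349858 -0.00564043] [-0.14334891 -0.20041321  0.3438258 ]
```

View pics/wrist1.png

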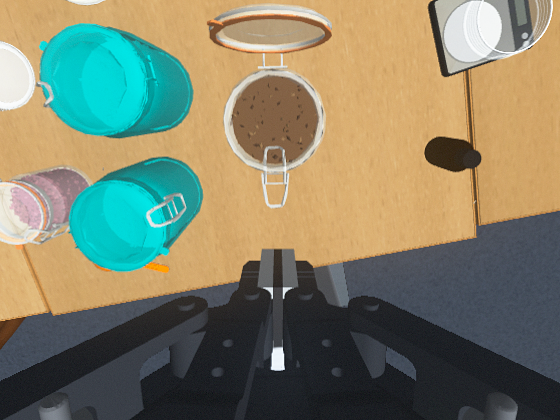

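View pics/top1.png

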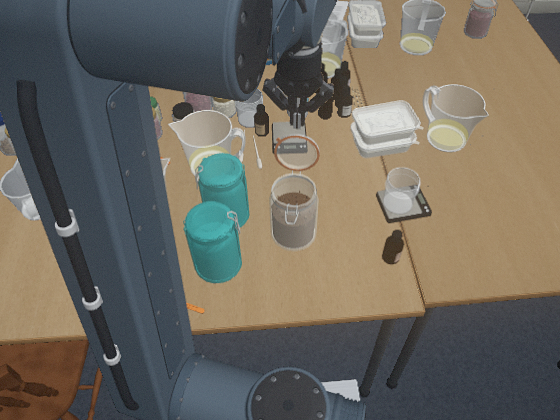

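Run:
```python
from h import *
def crop(n,r0,r1,c0,c1,f,o):
    im=np.load(n+".npz")["img"][r0:r1,c0:c1,::-1]
    cv2.imwrite(f"pics/{o}.png",cv2.resize(im,None,fx=f,fy=f,interpolation=cv2.INTER_CUBIC))
crop("wrist1",0,220,190,350,2.7,"c2"); crop("top1",125,255,250,340,4.5,"c3")
```

```text
(no output)
```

View pics/c2.png

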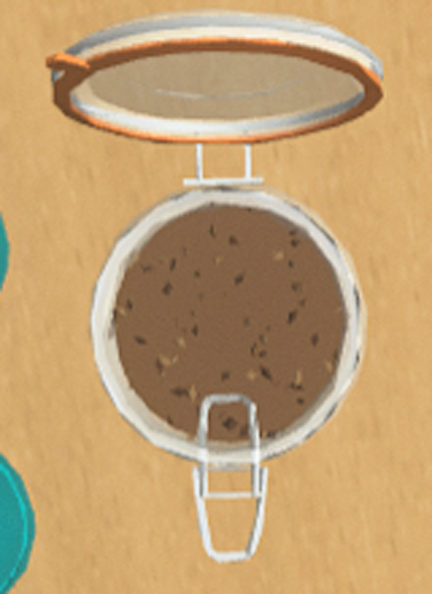

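View pics/c3.png

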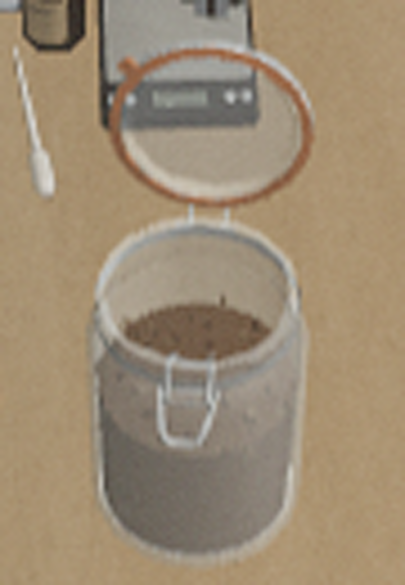

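Run:
```python
from h import *
from scipy.optimize import least_squares
w=dict(np.load("wrist1.npz"));t=dict(np.load("top1.npz"));sd=dict(np.load("side1.npz"))
def jw(p,P):
    c,s=np.cos(p[2]),np.sin(p[2]);P=np.atleast_2d(P);return np.c_[p[0]+c*P[:,0]-s*P[:,1],p[1]+s*P[:,0]+c*P[:,1],P[:,2]]
def bar(f): return [-.054-.008*np.cos(f)-.033*np.sin(f),0,.162-.033*np.cos(f)+.008*np.sin(f)]
H=[.059,0,.162]
th=np.linspace(0,2*np.pi,72)
def res(p,full=False):
    e=[]
    B=jw(p,bar(p[3]));h=jw(p,H)
    e+=list((proj(w,B)-[274.4,205.9]).ravel()); e+=list((proj(t,B)-[291.6,223.4]).ravel())
    e+=list((proj(w,h)-[272.6,67.4]).ravel()); e+=list((proj(t,h)-[296.7,174.3]).ravel())
    return np.array(e)
r=least_squares(res,[.545,-.062,-.17,1.6]);print(r.x,np.degrees(r.x[2]),r.fun.round(1));p=r.x
# lid plane by wrist/top depth
for n,s,b in(("w",w,(0,62,200,335)),("t",t,(133,172,272,322)),("s",sd,(178,218,228,265))):
    C=cloud(s)[b[0]:b[1],b[2]:b[3]].reshape(-1,3)
    c,sn=np.cos(p[2]),np.sin(p[2]);d=C-[p[0],p[1],0];J=np.c_[c*d[:,0]+sn*d[:,1],-sn*d[:,0]+c*d[:,1],d[:,2]]
    Q=J[(J[:,2]>.175)&(J[:,2]<.29)&(J[:,0]>.03)&(J[:,0]<.13)]
    print(n,len(Q),Q.min(0),Q.max(0),np.median(Q,0))
    if len(Q)>50:
        for z in np.arange(.18,.28,.02):
            q=Q[abs(Q[:,2]-z)<.01]; 
            if len(q):print(round(z,2),len(q),np.percentile(q[:,0],[5,50,95]).round(3),np.percentile(q[:,1],[2,98]).round(3))
print("rim proj", [ (proj(w,jw(p,[x,y,.176])).round(1).tolist()) for x,y in((.053,0),(-.053,0),(0,.053),(0,-.053))])
# obstacles behind
C=cloud(w);M=(C[...,2]>.03);
print(jw(p,[[.12,0,.2],[-.054,0,.162]]))
```

```text
[ 0.53925196 -0.06168524 -0.19011597  1.47074178] -10.892842829027982 [ 0.7 -1.7 -1.3 -0.6  0.2  1.1 -0.7  1.7]
w 4733 [ 0.0743025  -0.05343021  0.1750177 ] [0.09455738 0.05372836 0.27302875] [0.0843576  0.00072063 0.22967375]
0.18 644 [0.076 0.08  0.082] [-0.036  0.037]
0.2 835 [0.077 0.083 0.084] [-0.047  0.048]
0.22 898 [0.079 0.085 0.086] [-0.051  0.051]
0.24 705 [0.081 0.086 0.088] [-0.05  0.05]
0.26 1456 [0.083 0.087 0.093] [-0.039  0.045]
0.28 195 [0.085 0.088 0.091] [-0.012  0.013]
t 1258 [ 0.07217834 -0.052185    0.17505848] [0.09256063 0.05535486 0.2725678 ] [0.08406331 0.00217745 0.22066911]
0.18 182 [0.075 0.08  0.084] [-0.039  0.041]
0.2 292 [0.077 0.083 0.087] [-0.048  0.051]
0.22 299 [0.079 0.085 0.088] [-0.05   0.053]
0.24 278 [0.081 0.087 0.09 ] [-0.046  0.05 ]
0.26 203 [0.082 0.086 0.091] [-0.036  0.047]
0.28 4 [0.08  0.082 0.086] [-0.001  0.01 ]
s 791 [ 0.04265832 -0.05339863  0.17514707] [0.10118393 0.05533629 0.27564077] [0.09009279 0.00765016 0.2277507 ]
0.18 83 [0.081 0.087 0.091] [-0.032  0.041]
0.2 155 [0.084 0.088 0.093] [-0.043  0.051]
0.22 176 [0.085 0.09  0.094] [-0.048  0.054]
0.24 180 [0.086 0.092 0.096] [-0.047  0.052]
0.26 167 [0.084 0.093 0.098] [-0.037  0.047]
0.28 30 [0.085 0.091 0.096] [-0.016  0.017]
rim proj [[[272.6, 73.2]], [[274.4, 175.8]], [[223.7, 127.1]], [[323.6, 125.6]]]
[[ 0.65708984 -0.08436197  0.2       ]
 [ 0.48622491 -0.05148071  0.162     ]]
```

jog_arm(motion=[[3.8,-0.5,0,0,255],[3.8,-0.5,0,0,255],[3.8,-0.5,0,0,255],[3.8,-0.5,0,0,255],[3.8,-0.6,0,0,255],[0,0,-3.0,0,255],[0,0,-3.0,0,255],[0,0,-3.0,0,255],[0,0,-2.0,0,255],[0,0,0,0,255]])

```text
t: 2.55
tcp_pos: [0.6739, -0.1091, 0.2951]
tool_rot: [0.993, -0.117, -0.014, -0.005]
force: [-0.7, 0.6, -0.9]
finger_gap: 0.003
```

```bash
cat >> h.py <<'E'
JP=np.array([0.540,-0.062]);YW=np.radians(-10.9)
def tojar(P):
    c,s=np.cos(YW),np.sin(YW);d=np.array(P)[:2]-JP;return np.array([c*d[0]+s*d[1],-s*d[0]+c*d[1],P[2]])
def rep():
    st=sense();print("t",st["t"],"tcp",st["tcp_pos"].round(4),"jar",tojar(st["tcp_pos"]).round(4),"yaw",np.degrees(R.from_quat(st["tool_rot"]).as_euler("ZYX")).round(1),"F",st["force"].round(2))
E
python3 -c "
from h import *
s=snap('side','side2');snap('wrist','wrist2');rep()"
```

```text
t 2.65 tcp [ 0.6759 -0.1094  0.2996] jar [ 0.1424 -0.0208  0.2996] yaw [ -13.5    1.2 -179.7] F [ 0.43  0.43 -0.03]
```

View pics/side2.png

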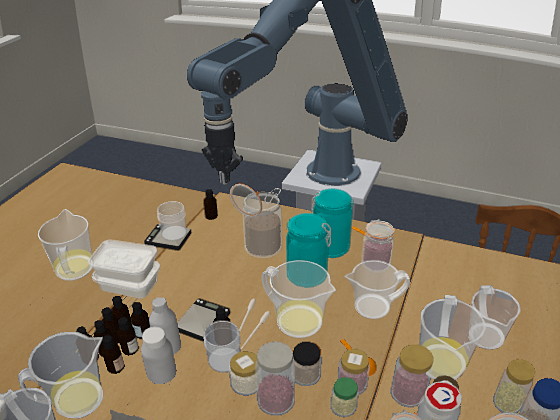

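View pics/wrist2.png

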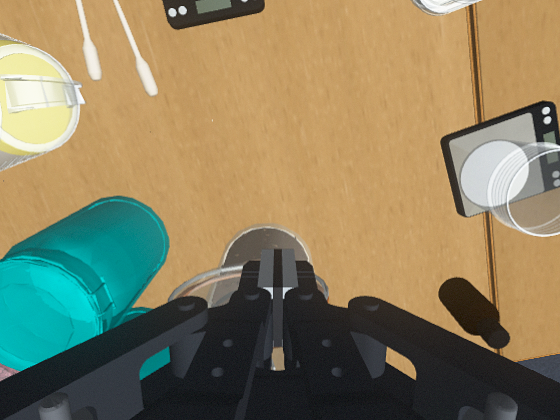

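```bash
python3 -c "
from h import *
s=dict(np.load('side2.npz'));print(proj(s,[[.6759,-.1094,.2996],[.6775,-.0885,.25],[.63,-.08,.26]]))"
```

```text
[[223.99769162 182.4779134 ]
 [231.86922929 199.99053318]
 [242.00994667 188.91431623]]
```

jog_arm(motion=[[0.2,1.0,0,1.2,255],[0.2,1.0,0,1.2,255],[0,0,-1.6,0,255],[0,0,-1.6,0,255],[0,0,-1.4,0,255],[0,0,0,0,255]])

```text
t: 3.15
tcp_pos: [0.6859, -0.0877, 0.2668]
tool_rot: [0.996, -0.093, 0.002, -0.002]
force: [-0.2, -0.2, -1.4]
finger_gap: -0.002
```

```bash
python3 -c "
from h import *
s=snap('side','side3');rep()
im=s['img'][150:270,190:350,::-1];cv2.imwrite('pics/c4.png',cv2.resize(im,None,fx=5,fy=5,interpolation=cv2.INTER_CUBIC))"
```

```text
t 3.2 tcp [ 0.6869 -0.0878  0.2688] jar [0.1492 0.0024 0.2688] yaw [ -10.7   -0.4 -179.7] F [ 0.71 -0.75 -0.12]
```

View pics/c4.png

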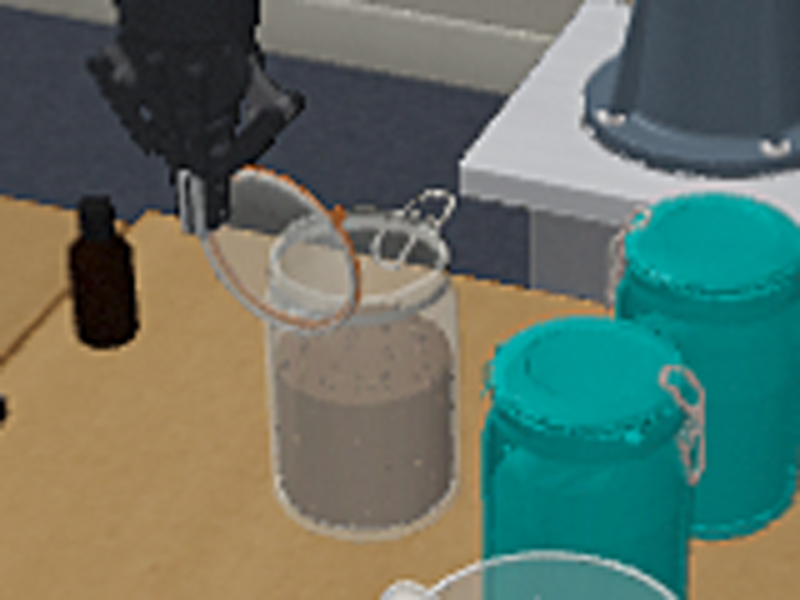

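jog_arm(motion=[[-0.8,0.1,-1.0,0,255],[-0.8,0.1,-1.0,0,255],[-0.8,0.1,0,0,255],[-0.6,0.1,0,0,255],[0,0,0,0,255]])

```text
t: 3.62
tcp_pos: [0.6612, -0.0819, 0.2597]
tool_rot: [0.996, -0.09, 0.013, -0.0]
force: [-0.6, -0.0, 0.3]
finger_gap: 0.003
```

```bash
python3 -c "
from h import *
rep()"
```

```text
t 3.6167 tcp [ 0.6612 -0.0819  0.2597] jar [0.1228 0.0034 0.2597] yaw [ -10.3   -1.5 -179.8] F [-0.55 -0.05  0.32]
```

jog_arm(motion=[[-0.4,0.08,-0.3,0,255],[-0.4,0.08,-0.2,0,255],[-0.4,0.08,0,0,255],[-0.4,0.08,0,0,255],[-0.4,0.08,0,0,255],[-0.4,0.08,0,0,255]])

```text
t: 4.12
tcp_pos: [0.6399, -0.0777, 0.26]
tool_rot: [0.996, -0.09, 0.02, 0.001]
force: [2.6, -0.8, 3.0]
finger_gap: 0.003
```

```bash
python3 -c "
from h import *
rep();s=snap('side','side4');rep()
im=s['img'][150:270,190:350,::-1];cv2.imwrite('pics/c5.png',cv2.resize(im,None,fx=5,fy=5,interpolation=cv2.INTER_CUBIC))"
```

```text
t 4.1167 tcp [ 0.6399 -0.0777  0.26  ] jar [0.1011 0.0035 0.26  ] yaw [ -10.3   -2.3 -179.9] F [ 2.61 -0.8   3.04]
t 4.1667 tcp [ 0.6389 -0.0775  0.2601] jar [0.1001 0.0035 0.2601] yaw [ -10.3   -2.2 -179.9] F [0.44 0.67 1.31]
```

View pics/c5.png

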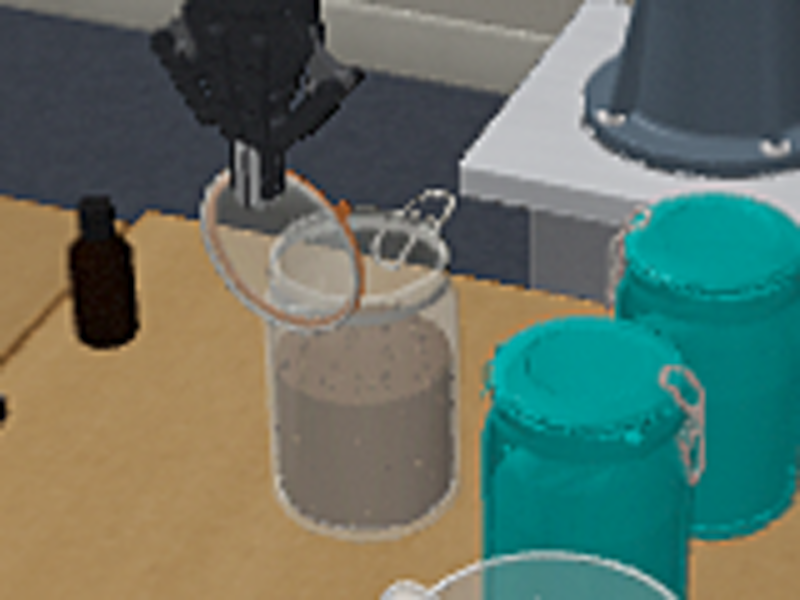

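jog_arm(motion=[[-0.4,0.08,0,0,255],[-0.4,0.08,0,0,255],[-0.4,0.08,0,0,255],[-0.4,0.08,0,0,255],[-0.4,0.08,0,0,255],[-0.4,0.08,0,0,255]])

```text
t: 4.67
tcp_pos: [0.6149, -0.0731, 0.2618]
tool_rot: [0.996, -0.09, 0.022, 0.001]
force: [0.8, -0.6, 1.6]
finger_gap: 0.001
```

```bash
python3 -c "
from h import *
rep();s=snap('side','side5')
im=s['img'][150:270,190:350,::-1];cv2.imwrite('pics/c6.png',cv2.resize(im,None,fx=5,fy=5,interpolation=cv2.INTER_CUBIC))"
```

```text
t 4.6667 tcp [ 0.6149 -0.0731  0.2618] jar [0.0757 0.0032 0.2618] yaw [ -10.3   -2.6 -179.9] F [ 0.79 -0.59  1.64]
```

View pics/c6.png

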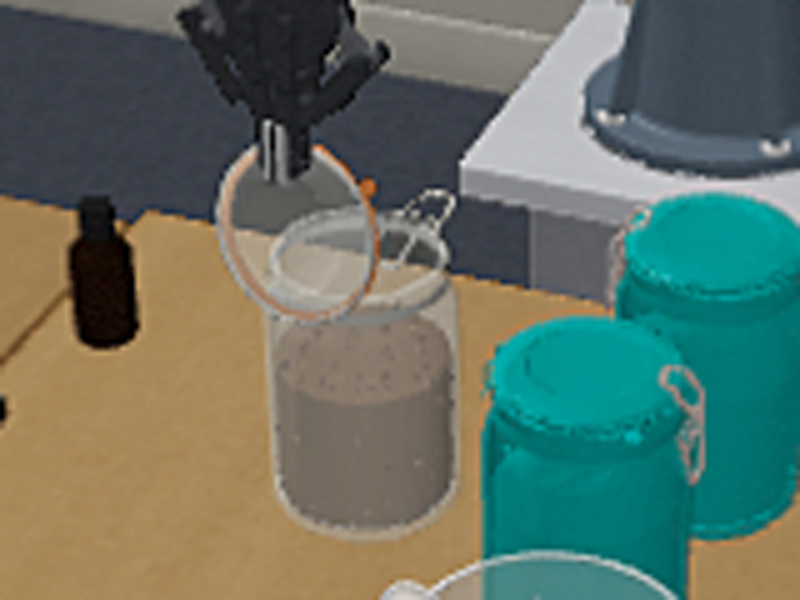

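jog_arm(motion=[[-0.5,0.1,0,0,255],[-0.5,0.1,0,0,255],[-0.5,0.1,0,0,255],[-0.5,0.1,-0.05,0,255],[-0.5,0.1,-0.1,0,255],[-0.5,0.1,-0.1,0,255],[-0.5,0.1,-0.15,0,255],[-0.5,0.1,-0.2,0,255]])

```text
t: 5.38
tcp_pos: [0.5681, -0.0637, 0.2533]
tool_rot: [0.996, -0.09, 0.019, 0.001]
force: [1.3, -0.2, -0.6]
finger_gap: 0.0
```

```bash
python3 -c "
from h import *
rep();s=snap('side','side6')
im=s['img'][150:270,190:350,::-1];cv2.imwrite('pics/c7.png',cv2.resize(im,None,fx=5,fy=5,interpolation=cv2.INTER_CUBIC))"
```

```text
t 5.3833 tcp [ 0.5681 -0.0637  0.2533] jar [0.0279 0.0036 0.2533] yaw [ -10.3   -2.2 -179.9] F [ 1.34 -0.22 -0.56]
```

View pics/c7.png

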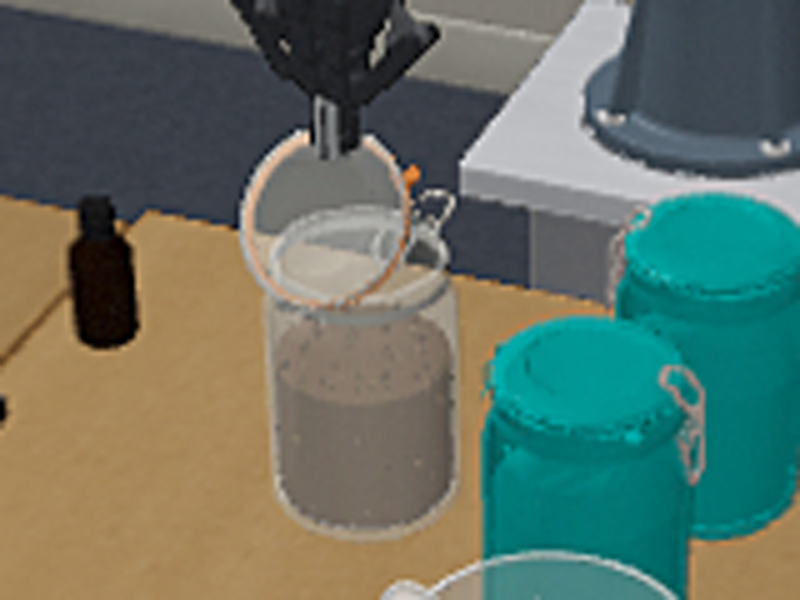

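jog_arm(motion=[[-0.6,0.1,-0.25,0,255],[-0.6,0.1,-0.3,0,255],[-0.6,0.1,-0.35,0,255],[-0.55,0.1,-0.4,0,255],[-0.5,0.1,-0.45,0,255],[-0.45,0.1,-0.5,0,255],[-0.4,0.1,-0.55,0,255],[-0.35,0.1,-0.55,0,255]])

```text
t: 6.1
tcp_pos: [0.5217, -0.0545, 0.2167]
tool_rot: [0.996, -0.09, 0.018, 0.001]
force: [-0.3, -0.4, 1.1]
finger_gap: -0.0
```

```bash
python3 -c "
from h import *
rep();s=snap('side','side7')
im=s['img'][150:270,190:350,::-1];cv2.imwrite('pics/c8.png',cv2.resize(im,None,fx=5,fy=5,interpolation=cv2.INTER_CUBIC))"
```

```text
t 6.1 tcp [ 0.5217 -0.0545  0.2167] jar [-0.0194  0.0039  0.2167] yaw [ -10.3   -2.1 -179.9] F [-0.26 -0.38  1.08]
```

View pics/c8.png

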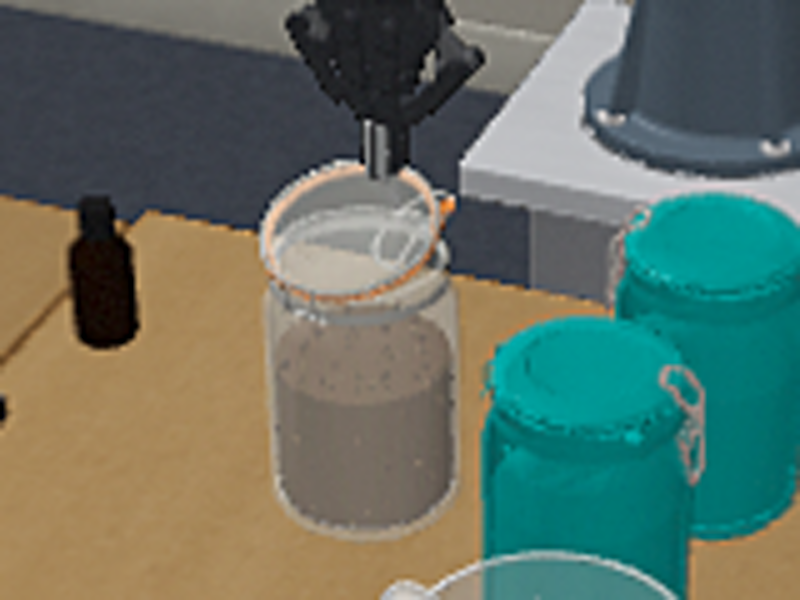

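Going well (θ ≈ 18°). Now mostly downward until the lid lies shut.

jog_arm(motion=[[-0.25,0.05,-0.5,0,255],[-0.2,0.05,-0.5,0,255],[-0.2,0.05,-0.5,0,255],[-0.1,0.0,-0.5,0,255],[0,0,-0.5,0,255],[0,0,-0.4,0,255]])

```text
t: 6.65
tcp_pos: [0.5108, -0.0518, 0.1867]
tool_rot: [0.996, -0.09, 0.015, 0.0]
force: [-15.6, 3.0, 58.7]
finger_gap: 0.001
```

```bash
python3 -c "
from h import *
rep()"
```

```text
t 6.65 tcp [ 0.5108 -0.0518  0.1867] jar [-0.0306  0.0045  0.1867] yaw [ -10.3   -1.7 -179.9] F [-15.57   3.04  58.7 ]
```

jog_arm(motion=[[0,0,0.6,0,255],[0,0,1.5,0,255],[0,0,2.5,0,255],[0,0,2.5,0,255],[0,0,0,0,255]])

```text
t: 7.07
tcp_pos: [0.5121, -0.0521, 0.2607]
tool_rot: [0.996, -0.09, 0.016, 0.0]
force: [1.0, 0.3, 0.9]
finger_gap: 0.005
```

```bash
python3 -c "
from h import *
rep();s=snap('side','side8');w=snap('wrist','wrist8');rep()
im=s['img'][150:270,190:350,::-1];cv2.imwrite('pics/c9.png',cv2.resize(im,None,fx=5,fy=5,interpolation=cv2.INTER_CUBIC))"
```

```text
t 7.0667 tcp [ 0.5121 -0.0521  0.2607] jar [-0.0293  0.0045  0.2607] yaw [ -10.3   -1.9 -179.9] F [1.04 0.32 0.86]
t 7.1667 tcp [ 0.5097 -0.0514  0.2572] jar [-0.0318  0.0047  0.2572] yaw [ -10.3   -1.5 -179.8] F [-0.58  0.5   0.25]
```

View pics/c9.png

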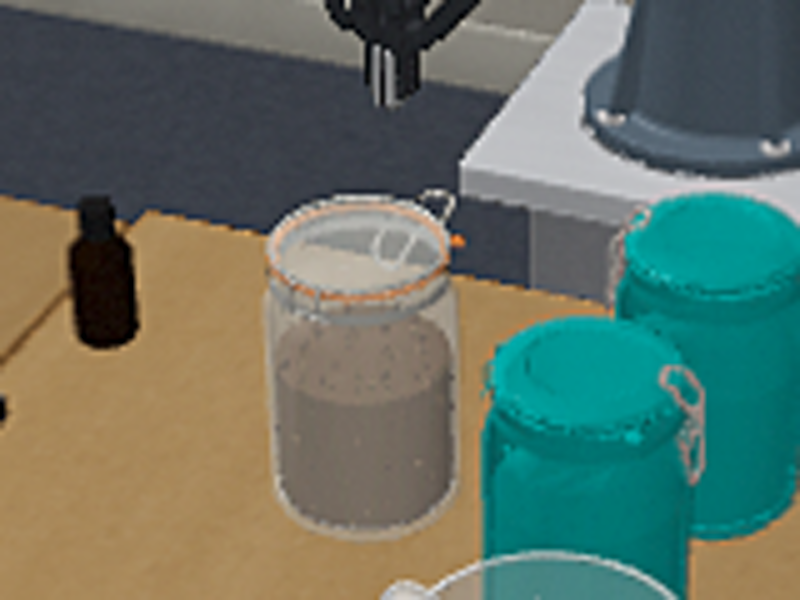

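View pics/wrist8.png

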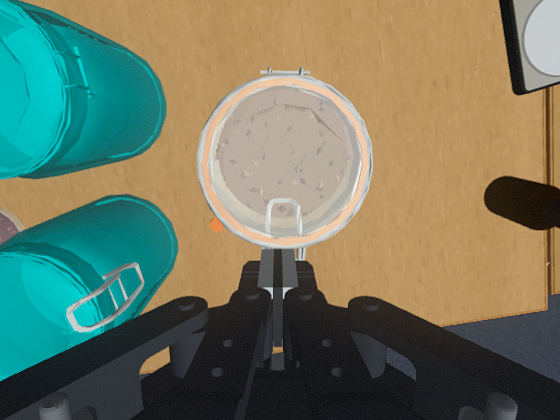

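jog_arm(motion=[[-1.7,0.2,0,0,255],[-1.7,0.2,0,0,255],[-1.7,0.2,0,0,255],[0,0,-1.5,0,255],[0,0,-1.5,0,255],[0,0,-1.5,0,255],[0,0,0,0,255]])

```text
t: 7.75
tcp_pos: [0.4516, -0.0433, 0.2022]
tool_rot: [0.996, -0.09, 0.006, -0.002]
force: [0.1, 0.4, 0.1]
finger_gap: -0.001
```

```bash
python3 -c "
from h import *
rep();w=snap('wrist','wrist9');t=snap('top','top9');rep();print(R.from_quat(sense()['tool_rot']).as_matrix()[:,2].round(3))
im=t['img'][130:250,240:360,::-1];cv2.imwrite('pics/c10.png',cv2.resize(im,None,fx=5,fy=5,interpolation=cv2.INTER_CUBIC))"
```

```text
t 7.75 tcp [ 0.4516 -0.0433  0.2022] jar [-0.0904  0.0016  0.2022] yaw [ -10.3   -0.7 -179.7] F [0.08 0.39 0.09]
t 7.85 tcp [ 0.4533 -0.0439  0.2042] jar [-0.0885  0.0014  0.2042] yaw [ -10.3   -0.9 -179.7] F [-0.19 -0.47  1.03]
[ 0.017  0.002 -1.   ]
```

View pics/c10.png

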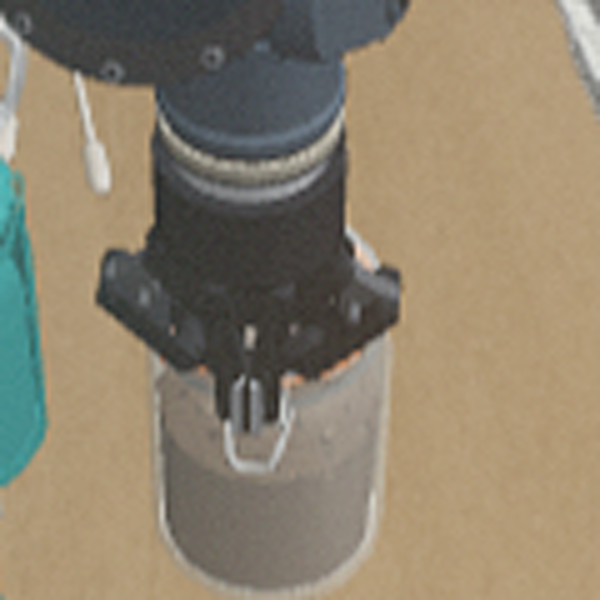

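View pics/wrist9.png

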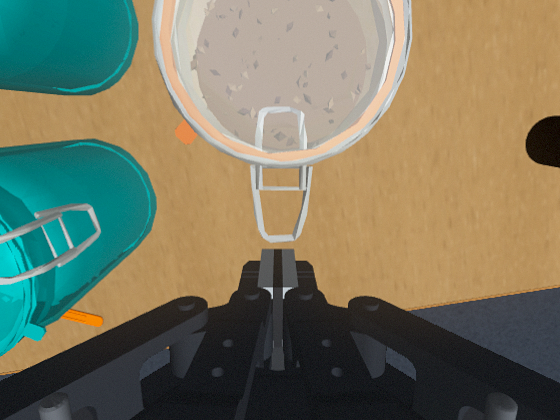

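jog_arm(motion=[[0,0,-1.0,0,255],[0,0,-1.0,0,255],[0,0,-0.7,0,255],[0,0,-0.6,0,255],[0,0,-0.6,0,255],[0,0,-0.6,0,255]])

```text
t: 8.35
tcp_pos: [0.4568, -0.045, 0.1603]
tool_rot: [0.996, -0.09, 0.012, -0.001]
force: [-1.4, -0.1, 4.1]
finger_gap: 0.005
```

```bash
python3 -c "
from h import *
rep();w=snap('wrist','wrist10');t=snap('top','top10');rep()
im=t['img'][130:250,240:360,::-1];cv2.imwrite('pics/c11.png',cv2.resize(im,None,fx=5,fy=5,interpolation=cv2.INTER_CUBIC))"
```

```text
t 8.35 tcp [ 0.4568 -0.045   0.1603] jar [-0.0849  0.001   0.1603] yaw [ -10.3   -1.4 -179.8] F [-1.41 -0.15  4.09]
t 8.45 tcp [ 0.4569 -0.045   0.1598] jar [-0.0848  0.001   0.1598] yaw [ -10.3   -1.3 -179.8] F [ 1.1   0.18 -0.02]
```

View pics/c11.png

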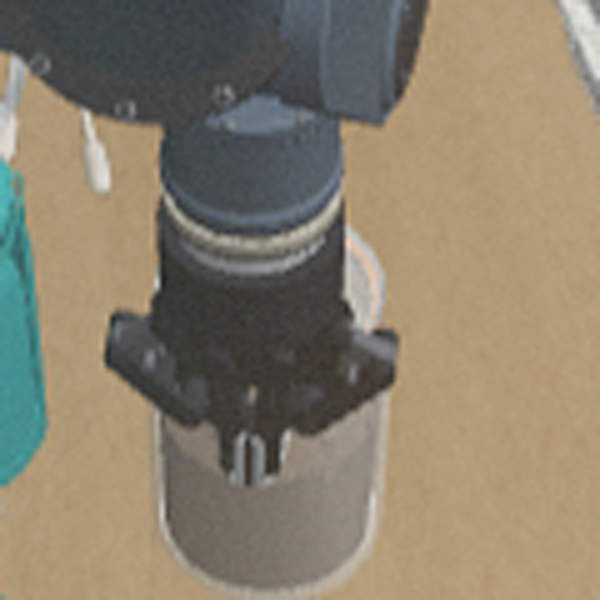

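View pics/wrist10.png

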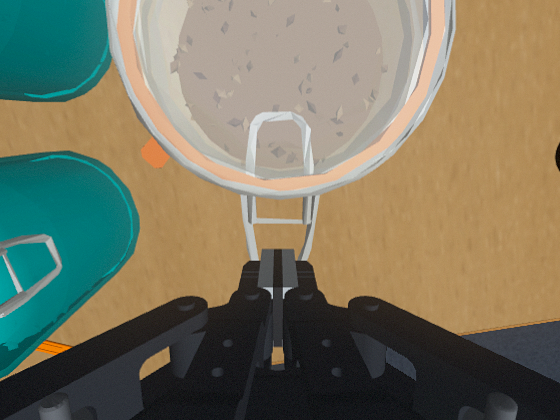

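jog_arm(motion=[[-0.05,0,-0.5,0,255],[-0.05,0,-0.5,0,255],[0,0,-0.5,0,255],[0,0,-0.5,0,255],[0,0,-0.5,0,255]])

```text
t: 8.87
tcp_pos: [0.4659, -0.0474, 0.1376]
tool_rot: [0.996, -0.091, 0.024, 0.001]
force: [2.7, 0.4, 10.6]
finger_gap: -0.0
```

```bash
python3 -c "
from h import *
rep();w=snap('wrist','wrist11');rep()"
```

```text
t 8.8667 tcp [ 0.4659 -0.0474  0.1376] jar [-0.0755  0.0003  0.1376] yaw [ -10.4   -2.8 -179.9] F [ 2.73  0.41 10.59]
t 8.9167 tcp [ 0.4659 -0.0474  0.137 ] jar [-0.0755  0.0003  0.137 ] yaw [ -10.4   -2.7 -179.9] F [ 1.97 -0.09  4.5 ]
```

View pics/wrist11.png

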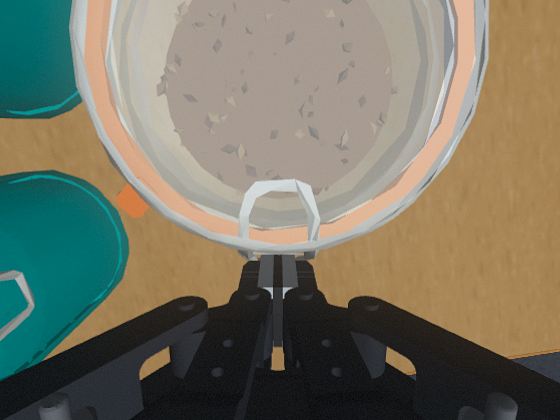

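jog_arm(motion=[[-0.5,0.1,0,0,255],[-0.3,0.05,-0.4,0,255],[-0.2,0.05,-0.5,0,255],[-0.1,0,-0.3,0,255]])

```text
t: 9.25
tcp_pos: [0.4543, -0.0456, 0.1237]
tool_rot: [0.996, -0.09, 0.024, 0.001]
force: [-0.0, -0.9, -0.2]
finger_gap: -0.004
```

```bash
python3 -c "
from h import *
rep();w=snap('top','top12');rep()
im=w['img'][150:270,240:360,::-1];cv2.imwrite('pics/c12.png',cv2.resize(im,None,fx=5,fy=5,interpolation=cv2.INTER_CUBIC))"
```

```text
t 9.25 tcp [ 0.4543 -0.0456  0.1237] jar [-8.720e-02 -1.000e-04  1.237e-01] yaw [ -10.4   -2.8 -179.9] F [-0.03 -0.86 -0.19]
t 9.3 tcp [ 0.4536 -0.0454  0.1232] jar [-0.088  -0.      0.1232] yaw [ -10.4   -2.7 -179.9] F [-0.97  0.24 -0.05]
```

View pics/c12.png

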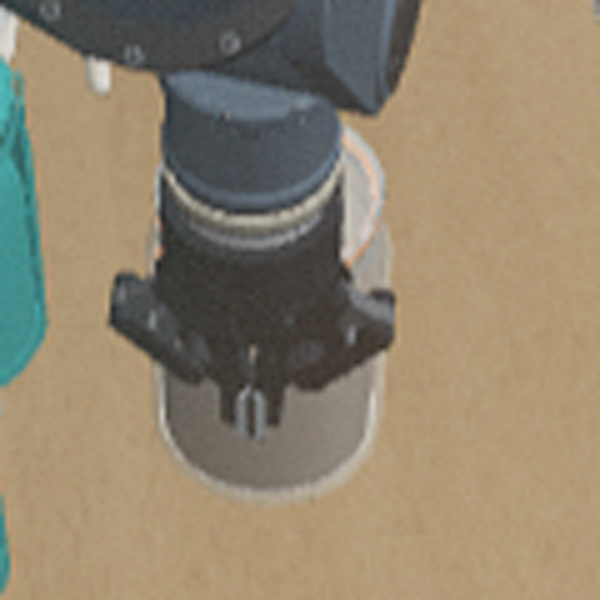

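jog_arm(motion=[[0.4,-0.08,0.2,0,255],[0.4,-0.08,0,0,255],[0.3,-0.05,0,0,255],[0.2,-0.04,0,0,255]])

```text
t: 9.63
tcp_pos: [0.4632, -0.0467, 0.1233]
tool_rot: [0.996, -0.09, 0.018, -0.0]
force: [-0.8, -0.4, -0.7]
finger_gap: -0.003
```

```bash
python3 -c "
from h import *
rep()"
```

```text
t 9.6333 tcp [ 0.4632 -0.0467  0.1233] jar [-0.0783  0.0005  0.1233] yaw [ -10.4   -2.1 -179.8] F [-0.83 -0.42 -0.68]
```

jog_arm(motion=[[0.2,-0.04,0.1,0,255],[0.2,-0.04,0.1,0,255],[0.15,-0.03,0,0,255]])

```text
t: 9.88
tcp_pos: [0.4686, -0.0477, 0.1251]
tool_rot: [0.996, -0.09, 0.017, -0.0]
force: [-1.5, -0.2, -1.7]
finger_gap: -0.003
```

```bash
python3 -c "
from h import *
rep()"
```

```text
t 9.8833 tcp [ 0.4686 -0.0477  0.1251] jar [-0.0728  0.0006  0.1251] yaw [ -10.3   -1.9 -179.8] F [-1.54 -0.23 -1.68]
```

jog_arm(motion=[[0.12,-0.02,0,0,255],[0.1,-0.02,0,0,255]])

```text
t: 10.05
tcp_pos: [0.4711, -0.048, 0.1253]
tool_rot: [0.996, -0.09, 0.017, -0.0]
force: [-3.1, 1.1, -0.5]
finger_gap: 0.001
```

```bash
python3 -c "
from h import *
rep();snap('side','side13');rep()"
```

```text
t 10.05 tcp [ 0.4711 -0.048   0.1253] jar [-0.0703  0.0007  0.1253] yaw [ -10.3   -1.9 -179.8] F [-3.12  1.09 -0.53]
t 10.1 tcp [ 0.4709 -0.048   0.1252] jar [-0.0705  0.0007  0.1252] yaw [ -10.3   -1.9 -179.8] F [-0.89 -0.14  0.84]
```

jog_arm(motion=[[-0.8,0.15,0,0,255],[-1.5,0.3,0,0,255],[-1.5,0.3,1.0,0,255],[0,0,3.0,0,255],[0,0,3.5,0,255],[0,0,3.5,0,255],[0,0,3.5,0,255],[0,0,0,0,255]])

```text
t: 10.77
tcp_pos: [0.4314, -0.0406, 0.2759]
tool_rot: [0.996, -0.091, 0.021, 0.0]
force: [1.4, -0.3, -0.3]
finger_gap: 0.001
```

```bash
python3 -c "
from h import *
rep();s=snap('side','side14');w=snap('wrist','wrist14');t=snap('top','top14');rep()
im=t['img'][130:250,240:360,::-1];cv2.imwrite('pics/c14.png',cv2.resize(im,None,fx=5,fy=5,interpolation=cv2.INTER_CUBIC))
im=s['img'][150:270,190:350,::-1];cv2.imwrite('pics/c15.png',cv2.resize(im,None,fx=5,fy=5,interpolation=cv2.INTER_CUBIC))
a=np.load('side0.npz')['img'];d=np.abs(a.astype(int)-s['img']).max(2)[215:260,235:290];print((d>25).sum(), d.size)"
```

```text
t 10.7667 tcp [ 0.4314 -0.0406  0.2759] jar [-0.1107  0.0005  0.2759] yaw [ -10.4   -2.4 -179.8] F [ 1.36 -0.3  -0.25]
t 10.9167 tcp [ 0.4272 -0.0391  0.2699] jar [-0.115   0.0011  0.2699] yaw [ -10.4   -1.6 -179.7] F [-0.11  0.06  0.51]
6 2475
```

View pics/c14.png

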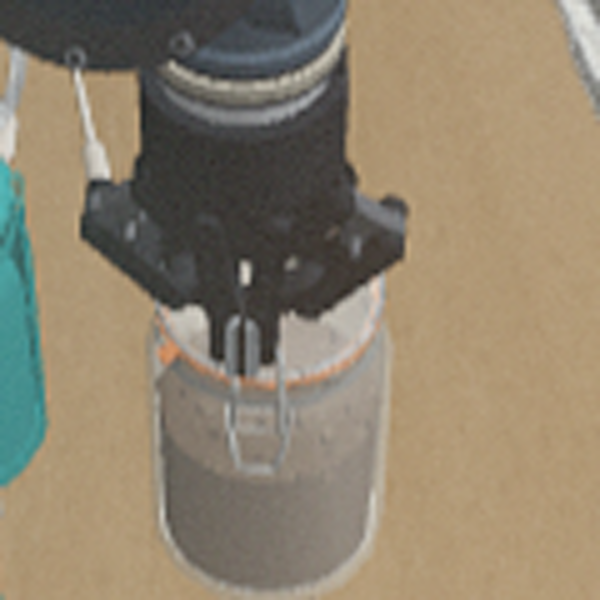

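View pics/c15.png

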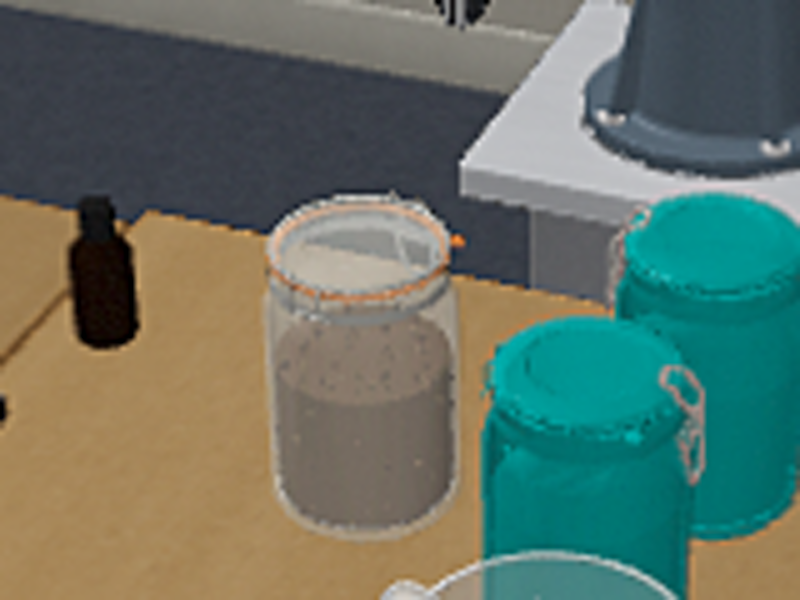

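View pics/wrist14.png

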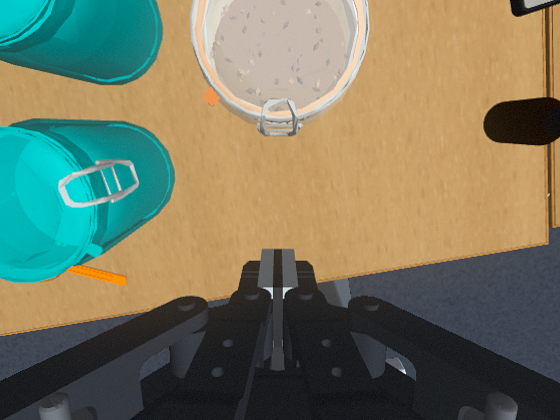

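```bash
python3 -c "
from h import *
w=dict(np.load('wrist14.npz'))
def jw(P):
    c,s=np.cos(YW),np.sin(YW);P=np.atleast_2d(P);return np.c_[JP[0]+c*P[:,0]-s*P[:,1],JP[1]+s*P[:,0]+c*P[:,1],P[:,2]]
for f in (0,.1,.2,.3): print(f,proj(w,jw([-.054-.008*np.cos(f)-.033*np.sin(f),0,.162-.033*np.cos(f)+.008*np.sin(f)])))
print('hinge',proj(w,jw([[.059,0,.162],[-.052,0,.188],[.052,0,.188]])))
im=w['img'][60:180,210:350,::-1];cv2.imwrite('pics/c16.png',cv2.resize(im,None,fx=5,fy=5,interpolation=cv2.INTER_CUBIC))
C=cloud(w)
for v in range(118,140,2): print(v,[tojar(C[v,u]).round(3).tolist() for u in (272,278,284)])
"
```

```text
0 [[279.03789742 136.34601804]]
0.1 [[279.0009462  140.60023805]]
0.2 [[278.96556172 144.73712148]]
0.3 [[278.931982   148.72920261]]
hinge [[280.88322871 -60.47864457]
 [279.27605044 122.85403714]
 [281.02975139 -69.48983474]]
118 [[-0.049, 0.005, 0.183], [-0.049, 0.001, 0.184], [-0.049, -0.003, 0.182]]
120 [[-0.05, 0.005, 0.182], [-0.05, 0.001, 0.181], [-0.05, -0.003, 0.182]]
122 [[-0.051, 0.005, 0.148], [-0.051, 0.001, 0.149], [-0.051, -0.004, 0.146]]
124 [[-0.053, 0.005, 0.162], [-0.053, 0.001, 0.164], [-0.053, -0.003, 0.163]]
126 [[-0.054, 0.005, 0.142], [-0.054, 0.001, 0.143], [-0.054, -0.004, 0.143]]
128 [[-0.057, 0.008, -0.0], [-0.056, 0.001, 0.141], [-0.057, -0.006, 0.0]]
130 [[-0.057, 0.005, 0.153], [-0.057, 0.001, 0.154], [-0.057, -0.003, 0.153]]
132 [[-0.059, 0.006, 0.127], [-0.059, 0.001, 0.128], [-0.059, -0.004, 0.123]]
134 [[-0.06, 0.006, 0.128], [-0.06, 0.001, 0.129], [-0.06, -0.004, 0.128]]
136 [[-0.066, 0.008, -0.0], [-0.065, 0.001, -0.0], [-0.065, -0.006, -0.001]]
138 [[-0.068, 0.008, 0.0], [-0.068, 0.001, 0.0], [-0.068, -0.006, -0.001]]
```

View pics/c16.png

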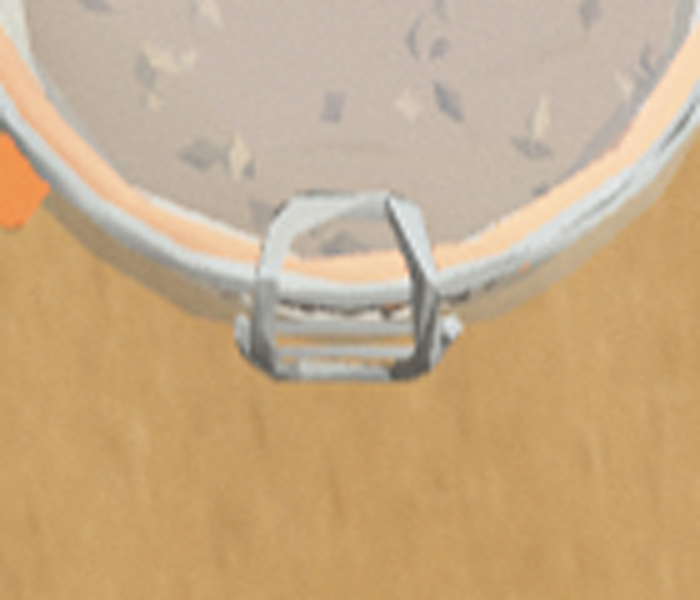

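```bash
python3 -c "
from h import *
a=np.load('side0.npz')['img'].astype(int);s=np.load('side14.npz');d=np.abs(a-s['img']).max(2);ys,xs=np.where(d[200:]>40);print(len(ys),xs.min(),xs.max(),ys.min()+200,ys.max()+200)
w=dict(np.load('wrist14.npz'));C=cloud(w).reshape(-1,3)
J=np.array([tojar(p) for p in C[(C[:,2]>.17)&(C[:,2]<.21)]]);J=J[(np.abs(J[:,0])<.06)&(np.abs(J[:,1])<.06)]
for x in np.arange(-.05,.06,.02):
  q=J[abs(J[:,0]-x)<.01]; print(x.round(2),len(q),np.percentile(q[:,2],[5,50,95]).round(4) if len(q) else '')
print(sense()['force']); sign_off()"
```

```text
158 231 279 200 214
-0.05 1375 [0.1807 0.1849 0.1899]
-0.03 4810 [0.1819 0.1867 0.1888]
-0.01 6045 [0.1841 0.1862 0.1883]
0.01 5909 [0.1841 0.1861 0.1881]
0.03 0 
0.05 0 
[-0.10721523  0.05929585  0.51423849]
the job is handed in; nothing more can be done
```

The jar is closed and handed in at about 11 s. I pushed the lid over from behind and down flat with shut fingertips, then pushed the lever down and in against the glass.

**Last checks:**
- **Lid:** level, with its upper face at 0.185–0.187 m (0.188 expected). The depth picture covered only its front half.
- **Lever:** the bar is at about x = -0.060 to -0.061 m in the jar's frame, z = 0.128–0.129 m. Clipped is -0.062 m and 0.129 m.
- **Jar and other things:** the side view below pixel row 200 is unchanged apart from the lid area, and only 6 of 2475 pixels on the jar body changed. The small jar was not checked separately.
- **Arm:** clear of everything, with no contact force beyond noise.

**One thing did not go as intended:** the press that shut the lid overshot. The wrist force reached about 59 N down and 16 N sideways at the fingertips, where I meant only a few newtons. I lifted off at once, and the jar did not move. That is below the 120 N wrist limit but above 40 N. I read the 40 N limit as covering the arm and gripper body, not the fingertips.

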